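# Shut the red air valve under the sliding cover

## Robot

A 6-joint arm with a two-finger parallel gripper is mounted at the origin on the work surface. World frame = base frame: x ahead of the robot, y to its left, z up, the work surface at z = 0. Lengths are in m, angles in rad, forces in N, time in s.
With the tool pointing down it reaches from about 0.325 to 0.775 m from the base axis. Payload 5.5 kg.
Tool frame: the origin (TCP) lies at the very end of the fingers, on their centre line; the grasp point (between the pads) lies 19 mm behind it (manip.pinch_z is the distance from the TCP to the grasp point, in m); y points along the fingers, x is the direction in which the jaws open and shut, and the axes are right-handed (so a half turn about y gives the same grasp; the last joint's range is limited). The gripper opens to 88 mm and grips with 3 to 60 N. Pads are 20 mm wide; open, the fingers measure 115 mm over their backs; the gripper's body (75 mm by 178 mm) begins 61 mm behind the grasp point.
Start: joints at [1.104, 0.091, 1.231, -0, 1.82, -0.057], TCP at [0.239, 0.55, 0.223] pointing down, gripper open.
Joint ranges: [-2.87, 2.87], [-0.86, 2.18], [0.17, 2.46], [-1.51, 4.65], [0.06, 2.69], [-2.65, 2.65]. Speed limits (rad/s): [2.57, 2.57, 3.01, 3.14, 3.14, 3.14].

## Interface

Orientations are given as a rotation vector (axis times angle).
In Python, from station import manip gives the robot as it stands.
- The arm moves only by the tool step_arm, never from a script. Its arguments are lists of equal length, an entry for each row: "translation": the shift along the tool's x, y, z as a fraction of full scale, a list of three; "turn": the turn, a rotation vector about the tool's x, y, z as a fraction of full scale, a list of three; "grip": the opening, from -1 (shut) to 1 (fully open). In form: {"translation": [[tx, ty, tz], ...], "turn": [[ax, ay, az], ...], "grip": [grip, ...]}. A call has 1 to 10 rows; each row is the pose to reach, as a shift and turn from the pose commanded when the call began, along the tool's axes at that moment, turning the shorter way round; what a row does not reach only later rows make up. Full scale, the value 1, is 0.3 m for a shift and 180 degrees for a turn. A row lasts 1/12 s, in which the tool goes at most 41.7 mm and 7.16 degrees, less where a joint would pass 70% of its speed; a pose out of reach is approached as far as the arm can. A call with a number of a shift or a turn outside -1 to 1 is refused whole. A call with a gripper value outside its range is refused whole. The fingers move at their own pace and stop on an object; "force" is the grip in N (left out, the last holds). Time passes only in rows, so rows that repeat a pose let the fingers close. It gives the time, the measured TCP pose, the force and the opening at its end, in the units of the state.
- manip.get_state(): the state, without advancing time (a new reading comes with each control period).
- manip.capture(name): name is "scene" or "top" or "wrist"; returns a dict with "pixels" (400x640x3 uint8, red, green, blue), "z_map" (400x640 float32, m along the optical axis (not along the pixel's ray), 0 where there is no reading), "K" (3x3 intrinsics, pixels), "R" (3x3) and "t" (3): a world point X has camera coordinates R X + t. Camera axes: x right, y down, z forward; pixel columns grow to the right and rows downward; lengths in m; the calibration is good to about 2 mm. A picture is of the moment at which its call begins.
- manip.job_done(): hands the job in, once; it reports no verdict.
The state is a dict: "clock": time; "q": joint angles; "qd": joint speeds; "joint_torque": joint torques, N m; "ee_pos": TCP position; "ee_rot": TCP orientation; "wrist_force": force on the tool from outside, world axes, zero at the start; "wrist_torque": the same for the moment, N m; "width": finger opening in m.
Only numpy, scipy, OpenCV 4.12 (cv2) and the standard library are available. Lean on these libraries where they do the work, as an engineer would, in place of code of your own. Each camera call takes 0.05 s, during which the arm holds its last target.

## Task

On the bench stands a grey compressed-air box. Push its white cover by the black rib all the way back, away from the robot, to uncover the two valve handles, letting the loose wheel that lies on the cover ride along; then push the red handle round with a fingertip until it is fully shut against its stop. Only push: lift or carry nothing, do not move the blue handle or the other things on the bench, and leave the cover open.

Things in the scene. Friction and masses are not known exactly. Their poses are not given: they have to be found in the camera images.
- airbox: Fixed grey box, 60 mm high, with 6 mm wide aluminium guides along both sides, 68 mm high. Origin on the bench; it reaches from x = -70 to +210 and y = -167 to +167 mm about it. x points away from the robot (yaw within 0.35 rad), y left, z up. Front part: an open bay under the cover; rear part, from x = +70 mm: closed housing over which the cover slides.
- bay (a point): Centre of the bay's floor, 6 mm above the bench, at box x = 0, y = 0. Inside, the bay spans box x = -62 to +70 mm and y = -152 to +152 mm. Two valves stand in it, pivots at box x = -35 mm, y = -80 and +60 mm; which of them is red changes. Axes as the box.
- cover (a joint): Travel of the white cover along the box's +x, m: 0 shut, 0.13 fully back at its stop; starts at 0 to 0.012. About 2 N of friction; stays where left; cannot be lifted. Plate 145 (x) by 318 (y) by 4 mm, top 64 mm above the bench. Fully back, its front edge is at box x = +60 mm, so the bay is open from -62 to +60 mm.
- cover_rib (a point): Centre of the top of the black rib on the cover, moving with it. The rib is 10 mm thick (box x), 160 mm long (box y) and 18 mm tall, standing from the cover's top at 64 mm to 82 mm; with the cover shut it is at box x = -55 mm.
- red_handle (a joint): Angle of the red handle about its upright pivot, rad: 0 open, pointing along the box's +x (along its pipe); grows anticlockwise seen from above, to 1.571 = shut, at the stop, pointing to the box's +y (across the pipe). Starts at 0 to 0.5. Friction about 0.1 N m (2 N at 50 mm from the pivot); stays where left.
- red_pivot (a point): Point on the red handle's upright pivot axis, at mid-height of the handle (50 mm above the bench).
- red_tip (a point): Centre of the free end of the red handle, 70 mm from the pivot. The handle is a bar 10 mm thick and 12 mm high, 44 to 56 mm above the bench, with a hub of 20 mm diameter on the pivot, 38 to 50 mm. Below it are only a brass valve body (34 by 26 mm) and its pipe (18 mm diameter, along box x), none above 34 mm.
- blue_handle (a joint): Angle of the blue valve handle, of the same form and sense as the red one; starts between 0 and 0.35. To be left alone.
- blue_tip (a point): Centre of the free end of the blue handle, 70 mm from its pivot, 50 mm above the bench.
- wheel: Loose toy-robot wheel, black tyre with yellow hub, 65 mm diameter and 26 mm thick (yellow hub stands 1 mm proud), lying flat on the cover behind the rib. Origin at the centre of its underside (64 mm above the bench).
- screwdriver: Loose orange-handled screwdriver 160 mm long, under 35 mm high, lying across in front of the box. Origin under its middle. Bystander.
- jar: Loose amber jar, 48 mm diameter, 60 mm high, standing left of the box. Origin at the centre of its underside. Bystander.
- motor: Loose small yellow gear motor, 92 by 22 by 19 mm, lying right of the box. Origin under its yellow gearbox. Bystander.
- spool: Loose aluminium spool, 52 mm diameter, 40 mm high, to the right of the box. Origin at the centre of its underside. Bystander.
- rover: Loose four-wheeled plywood hobby robot, about 210 by 180 by 110 mm, far to the left. Origin on the bench under its middle. Bystander.
Mind the look-alikes: they are no part of the job. Leave any turquoise look-alike of the wheel alone.

How it is judged:
By the outcome, as a careful person would: the job done as asked, in the order asked, and still so for the second after the job is handed in, with the robot touching nothing.
It also fails if it takes over 48 s, if anything falls off the work surface, if the arm or the gripper's body presses on something with over 40 N, if the wrist force passes 120 N, or if a joint passes its speed limit or range.

## Working session

There is one attempt and no reset: what is moved stays moved. The work goes in short steps, Python scripts to look and compute and a tool call to move; the robot and the scene stay as the last step left them, time stands still between calls to the robot, and variables do not carry over. Pictures are saved under pics/ and viewed, and the job is handed in when it is done.

Besides the shell and the picture viewer there is one more tool, called as name(argument=value, ...) on one line, values as JSON. step_arm: Moves the arm, as the interface text tells. Its arguments: {"type":"object","properties":{"translation":{"type":"array"},"turn":{"type":"array"},"grip":{"type":"array"},"force":{"type":"number"}},"required":["translation","turn","grip"]}

```bash
mkdir -p pics
cat > h.py <<'E'
from station import manip
import numpy as np, cv2
def cap(n,f):
    c=manip.capture(n); cv2.imwrite('pics/'+f+'.png',c['pixels'][:,:,::-1]); np.savez('pics/'+f+'.npz',**c); return c
def ray(c,u,v,z):
    d=c['R'].T@np.linalg.inv(c['K'])@np.array([u,v,1.]); o=-c['R'].T@c['t']
    return o+d*(z-o[2])/d[2]
def deproj(c,u,v):
    z=c['z_map'][int(v),int(u)]; return c['R'].T@(np.linalg.inv(c['K'])@np.array([u,v,1.])*z-c['t'])
def proj(c,X):
    p=c['K']@(c['R']@np.array(X)+c['t']); return p[:2]/p[2]
E
python3 - <<'E'
from h import *
for n in ['scene','top','wrist']: cap(n,n+'0')
s=manip.get_state(); print(s)
from scipy.spatial.transform import Rotation as R
print(R.from_rotvec(s['ee_rot']).as_matrix().round(3))
E
```

```text
{'clock': 0.15, 'q': array([ 1.10429493e+00,  9.16819508e-02,  1.23158945e+00, -1.44858357e-05,
        1.81983158e+00, -5.66965486e-02]), 'qd': array([-0.00030084, -0.00214235, -0.00446342, -0.00032138, -0.00013425,
        0.00025934]), 'joint_torque': array([ 1.08926379e-03, -4.47043562e+01, -4.06909096e+01,  6.98965788e-02,
        2.74738896e-02, -1.09136213e-04]), 'ee_pos': array([0.23895809, 0.55011009, 0.22178021]), 'ee_rot': array([-1.37643565, -0.90128499,  0.90342523]), 'wrist_force': array([ 0.98206364, -0.55713776,  0.52119457]), 'wrist_torque': array([ 0.019756  , -0.01417208,  0.00786229]), 'width': 0.08777122668284904}
[[ 0.398 -0.001 -0.917]
 [ 0.917 -0.001  0.398]
 [-0.002 -1.     0.   ]]
```

View pics/top0.png

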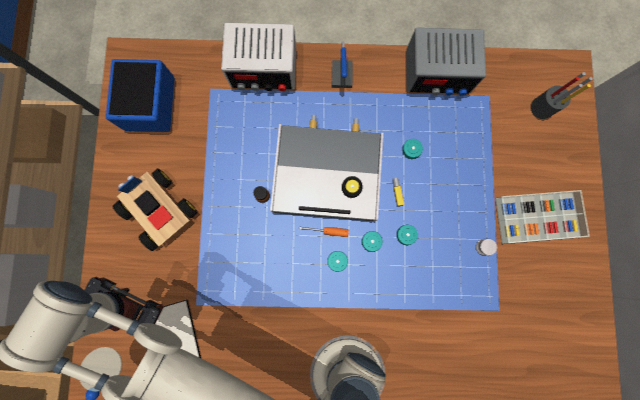

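View pics/scene0.png

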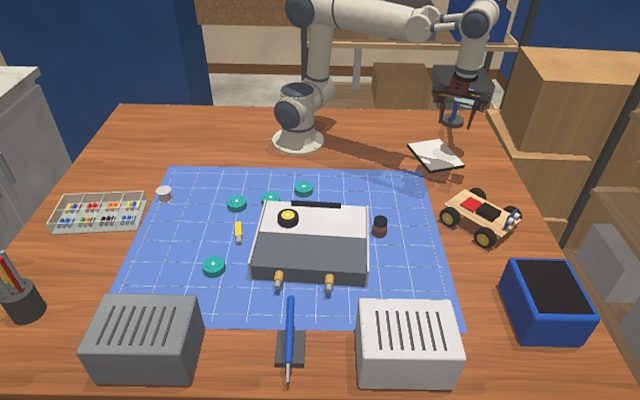

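Run:
```python
from h import *
c=dict(np.load('pics/top0.npz'))
im=c['pixels']; 
big=cv2.resize(im[100:280,240:440],None,fx=4,fy=3.3,interpolation=cv2.INTER_CUBIC); cv2.imwrite('pics/topz.png',big[:,:,::-1])
hsv=cv2.cvtColor(im,cv2.COLOR_RGB2HSV)
def cc(m):
    n,l,st,ce=cv2.connectedComponentsWithStats(m.astype(np.uint8)*255); return l,st,ce
sub=np.zeros(im.shape[:2],bool); sub[118:226,265:390]=1
# white cover
w=(hsv[...,2]>190)&(hsv[...,1]<40)&sub
b=(hsv[...,2]<60)&sub
for nm,m in (('white',w),('black',b)):
    l,st,ce=cc(m)
    for i in np.argsort(-st[1:,4])[:3]+1:
        p=np.argwhere(l==i)[:,::-1].astype(np.float32)
        r=cv2.minAreaRect(p); print(nm,st[i],r)
        z=.082 if nm=='black' else .064
        P=np.array([ray(c,*q,z) for q in cv2.boxPoints(r)]); print(P.round(4).tolist())
        print('depth med',np.median([deproj(c,*q) for q in p],axis=0), 'center',ray(c,*r[0],z))
print('cam',-c['R'].T@c['t'])
```

```text
white [ 270  124  108   95 4122] ((326.03961181640625, 172.1039581298828), (104.57841491699219, 86.5682373046875), 5.710593223571777)
[[0.4983, 0.2498, 0.064], [0.777, 0.2331, 0.064], [0.7507, -0.1015, 0.064], [0.4728, -0.0737, 0.064]]
depth med [0.5592218  0.09919398 0.06453468] center [0.62233127 0.07714254 0.064     ]
white [376 133   7  87 163] ((379.2509765625, 175.98443603515625), (2.120861768722534, 86.14441680908203), 3.5763344764709473)
[[0.4775, -0.0792, 0.064], [0.7549, -0.0967, 0.064], [0.7546, -0.1035, 0.064], [0.4772, -0.0857, 0.064]]
depth med [ 0.59967724 -0.09209964  0.06795222] center [ 0.613703   -0.09111739  0.064     ]
white [351 185   3   2   6] ((352.0, 185.5), (1.0, 2.0), 90.0)
[[0.5828, -0.0021, 0.064], [0.5829, -0.0084, 0.064], [0.5797, -0.0084, 0.064], [0.5796, -0.0021, 0.064]]
depth med [ 0.57590084 -0.00284024  0.09171039] center [ 0.58122757 -0.0052166   0.064     ]
black [342 177  20  21 170] ((351.7500305175781, 186.75001525878906), (19.091880798339844, 19.798988342285156), 45.0)
[[0.5722, 0.0397, 0.082], [0.6174, -0.0032, 0.082], [0.5757, -0.0454, 0.082], [0.5309, -0.0024, 0.082]]
depth med [5.64761713e-01 1.98886623e-04 9.01314928e-02] center [ 0.57393053 -0.00280671  0.082     ]
black [299 207  51   7 130] ((324.0414123535156, 210.00344848632812), (50.242515563964844, 2.6574556827545166), 4.763641834259033)
[[0.5004, 0.1585, 0.082], [0.5086, 0.1581, 0.082], [0.499, 0.0044, 0.082], [0.4908, 0.005, 0.082]]
depth med [0.49963086 0.0800883  0.08193212] center [0.49970923 0.08152774 0.082     ]
black [265 189   4   9  18] ((266.5, 193.0), (8.0, 3.0), 90.0)
[[0.5609, 0.2645, 0.082], [0.5611, 0.2553, 0.082], [0.5362, 0.2543, 0.082], [0.536, 0.2635, 0.082]]
depth med [0.55411759 0.26687618 0.05616824] center [0.54851479 0.25941269 0.082     ]
cam [0.36243841 0.10368883 1.23922563]
```

View pics/topz.png

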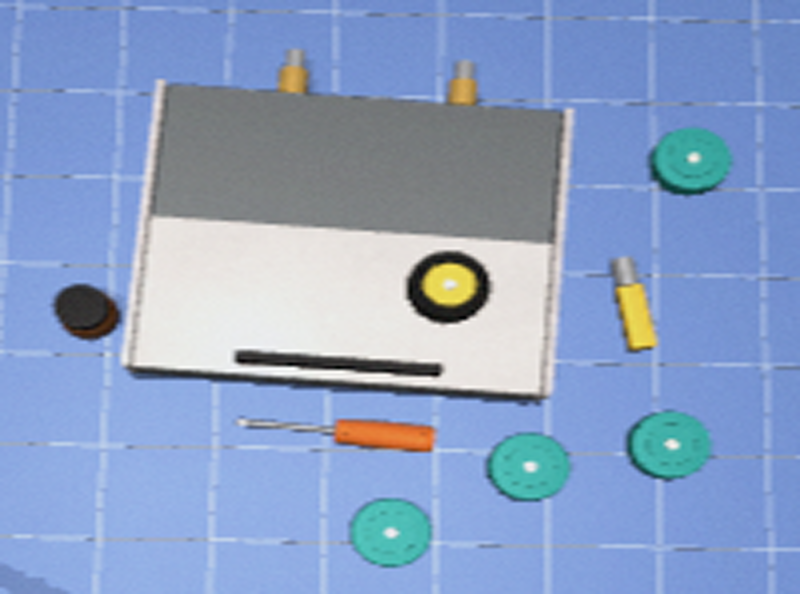

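```bash
cat >> h.py <<'E'
from scipy.spatial.transform import Rotation as Ro
YAW=-0.062
ex=np.array([np.cos(YAW),np.sin(YAW)]); ey=np.array([-np.sin(YAW),np.cos(YAW)])
def W(a,b): return a*ex+b*ey      # along-box coords -> world
def togo(x,y,z,xang):
    s=manip.get_state(); M=Ro.from_rotvec(s['ee_rot']).as_matrix()
    d=M.T@(np.array([x,y,z])-s['ee_pos'])/.3
    xt=np.array([np.cos(xang),np.sin(xang),0]); yt=np.array([0,0,-1.]); T=np.c_[xt,yt,np.cross(xt,yt)]
    r=Ro.from_matrix(M.T@T).as_rotvec()/np.pi
    print('trans',d.round(3),'turn',r.round(3),'t',s['clock'],'pos',s['ee_pos'].round(4),'F',s['wrist_force'].round(1))
E
python3 - <<'E'
from h import *
p=W(.459,.1113); print(p)
togo(*p,.223,np.pi/2+YAW)
E
```

```text
[0.46501426 0.08264638]
trans [-1.129 -0.002 -1.312] turn [-0.    -0.111 -0.   ] t 0.15 pos [0.239  0.5501 0.2218] F [ 1.  -0.6  0.5]
```

step_arm(translation=[[-0.85,0,-0.98],[-0.85,0,-0.98],[-0.85,0,-0.98],[-0.85,0,-0.98],[-0.85,0,-0.98],[-0.85,0,-0.98],[-0.85,0,-0.98],[-0.85,0,-0.98],[-0.85,0,-0.98],[-0.85,0,-0.98]], turn=[[0,-0.111,0],[0,-0.111,0],[0,-0.111,0],[0,-0.111,0],[0,-0.111,0],[0,-0.111,0],[0,-0.111,0],[0,-0.111,0],[0,-0.111,0],[0,-0.111,0]], grip=[-1,-1,-1,-1,-1,-1,-1,-1,-1,-1])

```text
clock: 0.98
ee_pos: [0.4084, 0.1952, 0.2225]
ee_rot: [-1.241, -1.161, 1.162]
wrist_force: [-0.2, -0.1, -0.8]
width: 0.0248
```

Run:
```python
from h import *
p=W(.459,.1113)
togo(*p,.223,np.pi/2+YAW)
```

```text
trans [-0.362 -0.001 -0.213] turn [ 0.    -0.001 -0.001] t 0.9833 pos [0.4084 0.1952 0.2225] F [-0.2 -0.1 -0.8]
```

step_arm(translation=[[-0.18,0,-0.106],[-0.362,0,-0.213],[-0.362,0,-0.213],[-0.362,0.1,-0.213],[-0.362,0.22,-0.213],[-0.362,0.34,-0.213],[-0.362,0.44,-0.213],[-0.362,0.505,-0.213],[-0.362,0.505,-0.213],[-0.362,0.505,-0.213]], turn=[[0,0,0],[0,0,0],[0,0,0],[0,0,0],[0,0,0],[0,0,0],[0,0,0],[0,0,0],[0,0,0],[0,0,0]], grip=[-1,-1,-1,-1,-1,-1,-1,-1,-1,-1])

```text
clock: 1.82
ee_pos: [0.4634, 0.0869, 0.0703]
ee_rot: [-1.236, -1.162, 1.166]
wrist_force: [0.7, 0.2, 1.0]
width: 0.0006
```

Run:
```python
from h import *
p=W(.459,.1113)
togo(*p,.071,np.pi/2+YAW)
cap('wrist','w1');cap('scene','s1')
```

```text
trans [-0.014 -0.002 -0.006] turn [-0.001  0.    -0.   ] t 1.8167 pos [0.4634 0.0869 0.0703] F [0.7 0.2 1. ]
```

View pics/w1.png

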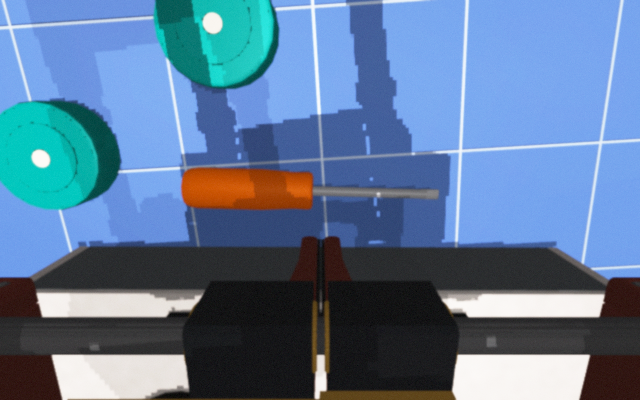

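View pics/s1.png

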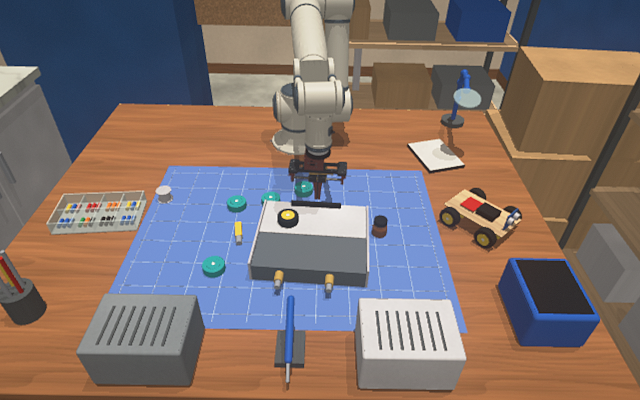

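step_arm(translation=[[-0.004,0,-0.02],[-0.008,0,-0.04],[-0.012,0,-0.055],[-0.012,0,-0.068],[-0.012,0,-0.082],[-0.012,0,-0.098],[-0.012,0,-0.116],[-0.012,0,-0.136],[-0.012,0,-0.156],[-0.012,0,-0.176]], turn=[[0,0,0],[0,0,0],[0,0,0],[0,0,0],[0,0,0],[0,0,0],[0,0,0],[0,0,0],[0,0,0],[0,0,0]], grip=[-1,-1,-1,-1,-1,-1,-1,-1,-1,-1])

```text
clock: 2.75
ee_pos: [0.5173, 0.0801, 0.0711]
ee_rot: [-1.237, -1.164, 1.164]
wrist_force: [-2.5, -1.1, 1.9]
width: 0.0002
```

Run:
```python
from h import *
p=W(.610,.1113)
togo(*p,.071,np.pi/2+YAW)
cap('scene','s2')
```

```text
trans [-0.003  0.    -0.329] turn [-0.  0. -0.] t 2.75 pos [0.5173 0.0801 0.0711] F [-2.5 -1.1  1.9]
```

View pics/s2.png

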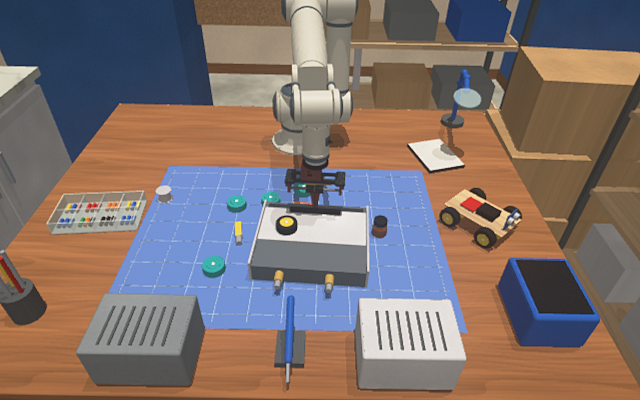

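Cover slides with about 2.5 N, and the wheel rides along at pixel (286,224). Continuing.

step_arm(translation=[[0,0,-0.015],[0,0,-0.035],[0,0,-0.06],[0,0,-0.085],[0,0,-0.11],[0,0,-0.135],[0,0,-0.16],[0,0,-0.185],[0,0,-0.205],[0,0,-0.22]], turn=[[0,0,0],[0,0,0],[0,0,0],[0,0,0],[0,0,0],[0,0,0],[0,0,0],[0,0,0],[0,0,0],[0,0,0]], grip=[-1,-1,-1,-1,-1,-1,-1,-1,-1,-1])

```text
clock: 3.63
ee_pos: [0.5834, 0.076, 0.071]
ee_rot: [-1.238, -1.164, 1.164]
wrist_force: [-2.7, -0.7, 0.2]
width: 0.0005
```

step_arm(translation=[[0,0,-0.012],[0,0,-0.024],[0,0,-0.036],[0,0,-0.048],[0,0,-0.06],[0,0,-0.07],[0,0,-0.08],[0,0,-0.088],[0,0,-0.095],[0,0,-0.1]], turn=[[0,0,0],[0,0,0],[0,0,0],[0,0,0],[0,0,0],[0,0,0],[0,0,0],[0,0,0],[0,0,0],[0,0,0]], grip=[-1,-1,-1,-1,-1,-1,-1,-1,-1,-1])

```text
clock: 4.47
ee_pos: [0.6128, 0.0744, 0.0711]
ee_rot: [-1.237, -1.164, 1.164]
wrist_force: [-2.5, -2.4, -0.7]
width: 0.0006
```

Run:
```python
from h import *
p=W(.610,.1113)
togo(*p,.071,np.pi/2+YAW)
```

```text
trans [-0.003  0.    -0.01 ] turn [-0.  0.  0.] t 4.4667 pos [0.6128 0.0744 0.0711] F [-2.5 -2.4 -0.7]
```

Not at the stop yet (force still just friction); creep on slowly until the force rises.

step_arm(translation=[[0,0,-0.004],[0,0,-0.008],[0,0,-0.012],[0,0,-0.016],[0,0,-0.02],[0,0,-0.02]], turn=[[0,0,0],[0,0,0],[0,0,0],[0,0,0],[0,0,0],[0,0,0]], grip=[-1,-1,-1,-1,-1,-1])

```text
clock: 4.97
ee_pos: [0.6149, 0.0742, 0.0711]
ee_rot: [-1.231, -1.158, 1.169]
wrist_force: [-18.7, -1.4, 7.5]
width: 0.0003
```

step_arm(translation=[[0,0,0.01],[0,0,0.06],[0,0,0.13],[0,-0.1,0.2],[0,-0.2,0.3],[0,-0.3,0.4],[0,-0.4,0.5],[0,-0.5,0.6],[0,-0.6,0.7],[0,-0.6,0.7]], turn=[[0,0,0],[0,0,0],[0,0,0],[0,0,0],[0,0,0],[0,0,0],[0,0,0],[0,0,0],[0,0,0],[0,0,0]], grip=[-1,-1,-1,-1,-1,-1,-1,-1,-1,-1])

```text
clock: 5.8
ee_pos: [0.4078, 0.0877, 0.2596]
ee_rot: [-1.244, -1.176, 1.157]
wrist_force: [-0.5, -1.6, 1.6]
width: 0.0004
```

Run:
```python
from h import *
c=cap('top','t3'); cap('scene','s3'); cap('wrist','w3')
im=c['pixels'];big=cv2.resize(im[90:250,240:440],None,fx=4,fy=3.6,interpolation=cv2.INTER_CUBIC); cv2.imwrite('pics/t3z.png',big[:,:,::-1])
print(manip.get_state()['ee_pos'])
```

```text
[0.40961547 0.08713793 0.25191176]
```

View pics/t3z.png

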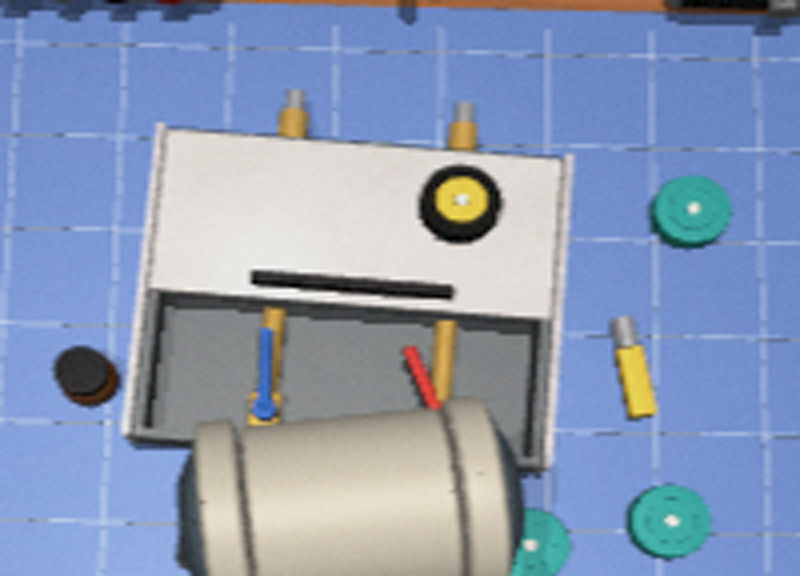

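View pics/w3.png

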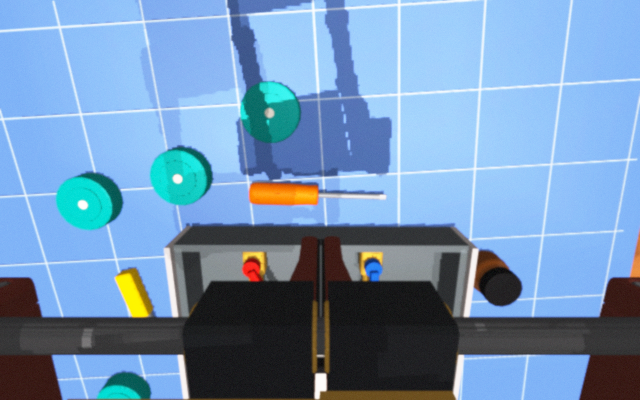

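View pics/s3.png

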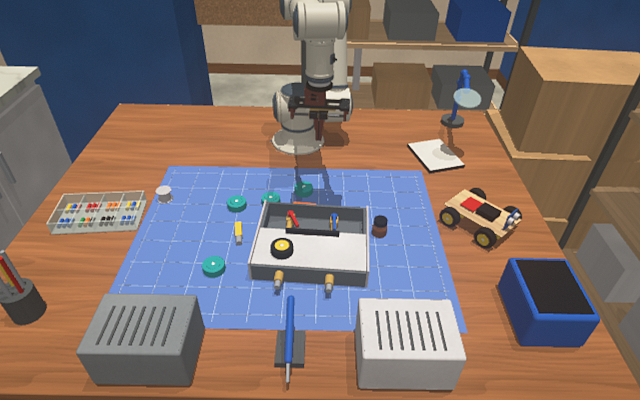

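Run:
```python
from h import *
c=dict(np.load('pics/t3.npz')); im=c['pixels']; hsv=cv2.cvtColor(im,cv2.COLOR_RGB2HSV)
sub=np.zeros(im.shape[:2],bool); sub[150:225,270:385]=1
red=((hsv[...,0]<8)|(hsv[...,0]>172))&(hsv[...,1]>150)&(hsv[...,2]>110)&sub
blue=(hsv[...,0]>105)&(hsv[...,0]<120)&(hsv[...,1]>150)&sub
for n,m in(('red',red),('blue',blue)):
    p=np.argwhere(m)[:,::-1].astype(np.float32); P=np.array([ray(c,*q,.056)[:2] for q in p])
    l=cv2.fitLine(P.astype(np.float32),cv2.DIST_L2,0,.01,.01).ravel(); d=l[:2]*np.sign(l[0])
    s=(P-l[2:])@d; print(n,len(p),'dir rel',np.arctan2(d[1],d[0])-YAW,'tip',l[2:]+d*s.max(),'near',l[2:]+d*s.min())
b=(hsv[...,2]<60)&(np.indices(hsv.shape[:2])[0]<178)&(np.indices(hsv.shape[:2])[0]>160)&sub
p=np.argwhere(b)[:,::-1].astype(np.float32); r=cv2.minAreaRect(p); print(r,ray(c,*r[0],.082),[ray(c,*q,.082)[:2].round(4).tolist() for q in cv2.boxPoints(r)])
# rib -> origin
rb=ray(c,*r[0],.082)[:2]; o=rb-.075*ex; print('orig from rib end',o,'rib start',np.array([.4998,.0815])+.055*ex)
print('red pivot',o+W(-.035,-.08),'blue',o+W(-.035,.06))
w=dict(np.load('pics/w3.npz'));im=w['pixels']; hsv=cv2.cvtColor(im,cv2.COLOR_RGB2HSV)
for q in ((252,267),(374,267)): print('wrist hub',ray(w,*q,.056))
```

```text
red 56 dir rel 0.45859095 tip [0.5799015  0.02686719] near [0.52878969 0.00546256]
blue 67 dir rel -0.3746496 tip [0.71323493 0.06218947] near [0.5208775  0.15196153]
((316.0, 171.5), (11.0, 72.0), 90.0) [0.6195455  0.10877198 0.082     ] [[0.6344, 0.221], [0.6397, -0.003], [0.6047, -0.0033], [0.5996, 0.2198]]
orig from rib end [0.54468961 0.113419  ] rib start [0.55469432 0.07809218]
red pivot [0.50480003 0.03574132] blue [0.51347447 0.17547233]
wrist hub [0.50984419 0.00561759 0.056     ]
wrist hub [0.51816649 0.14113077 0.056     ]
```

```bash
cat >> h.py <<'E'
P=np.array([.5148,0.])
def fp(th,s=.048,gap=0.):
    n=np.array([-np.sin(th),np.cos(th)]); h=abs(n[0])*.010+abs(n[1])*.0135+.005+gap
    q=s*np.array([np.cos(th),np.sin(th)])-h*n
    return P+W(*q)
E
python3 - <<'E'
from h import *
p=fp(.459,.046,.010); print(p); togo(*p,.16,np.pi/2+YAW); togo(*p,.043,np.pi/2+YAW)
E
```

```text
[ 0.56941478 -0.01129466]
trans [-0.296  0.308 -0.55 ] turn [0.001 0.    0.   ] t 5.95 pos [0.4096 0.0871 0.2519] F [-0.  -0.5 -1. ]
trans [-0.296  0.698 -0.549] turn [0.001 0.    0.   ] t 5.95 pos [0.4096 0.0871 0.2519] F [-0.  -0.5 -1. ]
```

step_arm(translation=[[-0.06,0.03,-0.1],[-0.12,0.08,-0.21],[-0.18,0.15,-0.32],[-0.24,0.22,-0.43],[-0.29,0.3,-0.53],[-0.296,0.308,-0.55],[-0.296,0.308,-0.55],[-0.296,0.36,-0.55],[-0.296,0.42,-0.55],[-0.296,0.42,-0.55]], turn=[[0,0,0],[0,0,0],[0,0,0],[0,0,0],[0,0,0],[0,0,0],[0,0,0],[0,0,0],[0,0,0],[0,0,0]], grip=[-1,-1,-1,-1,-1,-1,-1,-1,-1,-1])

```text
clock: 6.78
ee_pos: [0.5664, -0.011, 0.1219]
ee_rot: [-1.233, -1.161, 1.167]
wrist_force: [-1.1, 0.1, -1.0]
width: 0.0002
```

Run:
```python
from h import *
p=fp(.459,.046,.010); togo(*p,.043,np.pi/2+YAW)
c=cap('scene','s4'); print(proj(c,[*p,.056])); cv2.imwrite('pics/s4z.png',cv2.resize(c['pixels'][160:290,230:390],None,fx=5,fy=4.6,interpolation=cv2.INTER_CUBIC)[:,:,::-1])
```

```text
trans [-0.001  0.263 -0.012] turn [-0.002  0.001  0.   ] t 6.7833 pos [ 0.5664 -0.011   0.1219] F [-1.1  0.1 -1. ]
[284.73339251 221.24179245]
```

View pics/s4z.png

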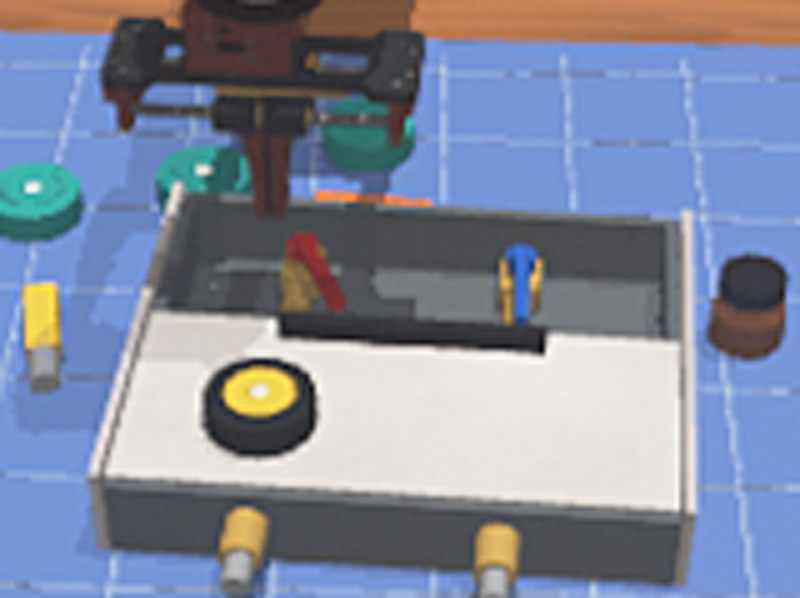

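step_arm(translation=[[0,0.03,-0.006],[0,0.07,-0.006],[0,0.11,-0.006],[0,0.15,-0.006],[0,0.19,-0.006],[0,0.22,-0.006],[0,0.245,-0.006],[0,0.263,-0.006],[0,0.263,-0.006]], turn=[[0,0,0],[0,0,0],[0,0,0],[0,0,0],[0,0,0],[0,0,0],[0,0,0],[0,0,0],[0,0,0]], grip=[-1,-1,-1,-1,-1,-1,-1,-1,-1])

```text
clock: 7.58
ee_pos: [0.5693, -0.012, 0.0446]
ee_rot: [-1.236, -1.162, 1.165]
wrist_force: [-0.4, 0.8, -1.0]
width: 0.0006
```

Run:
```python
from h import *
for t in np.arange(.46,1.02,.06): togo(*fp(t),.043,np.pi/2+YAW)
```

```text
trans [0.035 0.005 0.008] turn [-0.001  0.     0.   ] t 7.5833 pos [ 0.5693 -0.012   0.0446] F [-0.4  0.8 -1. ]
trans [0.045 0.005 0.009] turn [-0.001  0.     0.   ] t 7.5833 pos [ 0.5693 -0.012   0.0446] F [-0.4  0.8 -1. ]
trans [0.056 0.005 0.01 ] turn [-0.001  0.     0.   ] t 7.5833 pos [ 0.5693 -0.012   0.0446] F [-0.4  0.8 -1. ]
trans [0.066 0.005 0.012] turn [-0.001  0.     0.   ] t 7.5833 pos [ 0.5693 -0.012   0.0446] F [-0.4  0.8 -1. ]
trans [0.076 0.005 0.015] turn [-0.001  0.     0.   ] t 7.5833 pos [ 0.5693 -0.012   0.0446] F [-0.4  0.8 -1. ]
trans [0.087 0.005 0.018] turn [-0.001  0.     0.   ] t 7.5833 pos [ 0.5693 -0.012   0.0446] F [-0.4  0.8 -1. ]
trans [0.097 0.005 0.022] turn [-0.001  0.     0.   ] t 7.5833 pos [ 0.5693 -0.012   0.0446] F [-0.4  0.8 -1. ]
trans [0.107 0.005 0.027] turn [-0.001  0.     0.   ] t 7.5833 pos [ 0.5693 -0.012   0.0446] F [-0.4  0.8 -1. ]
trans [0.117 0.005 0.033] turn [-0.001  0.     0.   ] t 7.5833 pos [ 0.5693 -0.012   0.0446] F [-0.4  0.8 -1. ]
trans [0.126 0.005 0.039] turn [-0.001  0.     0.   ] t 7.5833 pos [ 0.5693 -0.012   0.0446] F [-0.4  0.8 -1. ]
```

step_arm(translation=[[0.02,0.003,0.005],[0.035,0.003,0.008],[0.05,0.003,0.01],[0.066,0.003,0.012],[0.076,0.003,0.015],[0.087,0.003,0.018],[0.097,0.003,0.022],[0.107,0.003,0.027],[0.117,0.003,0.033],[0.126,0.003,0.039]], turn=[[0,0,0],[0,0,0],[0,0,0],[0,0,0],[0,0,0],[0,0,0],[0,0,0],[0,0,0],[0,0,0],[0,0,0]], grip=[-1,-1,-1,-1,-1,-1,-1,-1,-1,-1])

```text
clock: 8.42
ee_pos: [0.5606, 0.0267, 0.0454]
ee_rot: [-1.238, -1.164, 1.164]
wrist_force: [0.7, -2.2, 0.1]
width: 0.0007
```

Run:
```python
from h import *
for t in np.arange(1.06,1.61,.06): togo(*fp(t),.043,np.pi/2+YAW)
c=cap('scene','s5'); cv2.imwrite('pics/s5z.png',cv2.resize(c['pixels'][160:290,230:390],None,fx=5,fy=4.6,interpolation=cv2.INTER_CUBIC)[:,:,::-1])
```

```text
trans [0.008 0.008 0.01 ] turn [ 0.  0. -0.] t 8.4167 pos [0.5606 0.0267 0.0454] F [ 0.7 -2.2  0.1]
trans [0.017 0.008 0.018] turn [ 0.  0. -0.] t 8.4167 pos [0.5606 0.0267 0.0454] F [ 0.7 -2.2  0.1]
trans [0.025 0.008 0.026] turn [ 0.  0. -0.] t 8.4167 pos [0.5606 0.0267 0.0454] F [ 0.7 -2.2  0.1]
trans [0.033 0.008 0.036] turn [ 0.  0. -0.] t 8.4167 pos [0.5606 0.0267 0.0454] F [ 0.7 -2.2  0.1]
trans [0.04  0.008 0.046] turn [ 0.  0. -0.] t 8.4167 pos [0.5606 0.0267 0.0454] F [ 0.7 -2.2  0.1]
trans [0.046 0.008 0.056] turn [ 0.  0. -0.] t 8.4167 pos [0.5606 0.0267 0.0454] F [ 0.7 -2.2  0.1]
trans [0.052 0.008 0.067] turn [ 0.  0. -0.] t 8.4167 pos [0.5606 0.0267 0.0454] F [ 0.7 -2.2  0.1]
trans [0.056 0.008 0.079] turn [ 0.  0. -0.] t 8.4167 pos [0.5606 0.0267 0.0454] F [ 0.7 -2.2  0.1]
trans [0.06  0.008 0.091] turn [ 0.  0. -0.] t 8.4167 pos [0.5606 0.0267 0.0454] F [ 0.7 -2.2  0.1]
trans [0.063 0.008 0.1  ] turn [ 0.  0. -0.] t 8.4167 pos [0.5606 0.0267 0.0454] F [ 0.7 -2.2  0.1]
```

View pics/s5z.png

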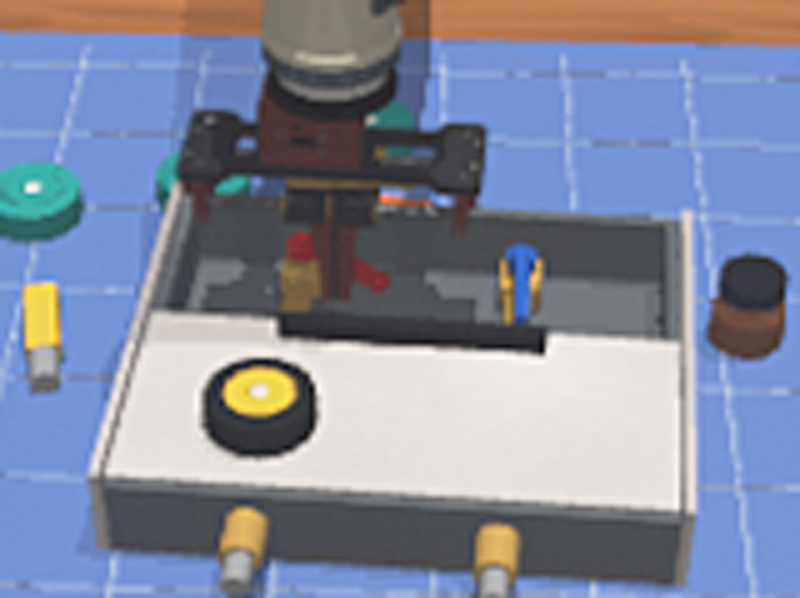

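step_arm(translation=[[0.008,0.004,0.01],[0.017,0.006,0.018],[0.025,0.006,0.026],[0.033,0.006,0.036],[0.04,0.006,0.046],[0.046,0.006,0.056],[0.052,0.006,0.067],[0.056,0.006,0.079],[0.058,0.006,0.089],[0.06,0.006,0.095]], turn=[[0,0,0],[0,0,0],[0,0,0],[0,0,0],[0,0,0],[0,0,0],[0,0,0],[0,0,0],[0,0,0],[0,0,0]], grip=[-1,-1,-1,-1,-1,-1,-1,-1,-1,-1])

```text
clock: 9.3
ee_pos: [0.5351, 0.0456, 0.0437]
ee_rot: [-1.242, -1.168, 1.162]
wrist_force: [15.9, -5.9, -8.5]
width: 0.0002
```

step_arm(translation=[[0,0,0.004],[0,0,0.008],[0,0,0.012],[0,0,0.015],[0,0,0.015]], turn=[[0,0,0],[0,0,0],[0,0,0],[0,0,0],[0,0,0]], grip=[-1,-1,-1,-1,-1])

```text
clock: 9.72
ee_pos: [0.5347, 0.0455, 0.0439]
ee_rot: [-1.25, -1.174, 1.157]
wrist_force: [27.4, -4.0, -15.5]
width: 0.0006
```

Run:
```python
from h import *
togo(*fp(1.571),.043,np.pi/2+YAW)
```

```text
trans [0.004 0.003 0.007] turn [ 0.005  0.    -0.   ] t 9.7167 pos [0.5347 0.0455 0.0439] F [ 27.4  -4.  -15.5]
```

step_arm(translation=[[0,0,-0.02],[0,0,-0.04],[0,0,-0.06],[0,-0.1,-0.06],[0,-0.2,-0.06],[0,-0.32,-0.06],[0,-0.44,-0.06],[0,-0.56,-0.06],[0,-0.68,-0.06],[0,-0.7,-0.06]], turn=[[0,0,0],[0,0,0],[0,0,0],[0,0,0],[0,0,0],[0,0,0],[0,0,0],[0,0,0],[0,0,0],[0,0,0]], grip=[-1,-1,-1,-1,-1,-1,-1,-1,-1,-1])

```text
clock: 10.55
ee_pos: [0.5479, 0.0457, 0.2613]
ee_rot: [-1.243, -1.172, 1.159]
wrist_force: [-0.9, 0.8, 1.0]
width: -0.0001
```

step_arm(translation=[[0.1,0,0.03],[0.2,0,0.06],[0.3,0,0.1],[0.4,0,0.14],[0.5,0,0.18],[0.6,0,0.22],[0.7,0,0.26],[0.8,0,0.3],[0.9,0,0.34],[0.9,0,0.34]], turn=[[0,0,0],[0,0,0],[0,0,0],[0,0,0],[0,0,0],[0,0,0],[0,0,0],[0,0,0],[0,0,0],[0,0,0]], grip=[-1,-1,-1,-1,-1,-1,-1,-1,-1,-1])

```text
clock: 11.38
ee_pos: [0.4588, 0.3257, 0.2525]
ee_rot: [-1.231, -1.167, 1.169]
wrist_force: [0.2, 0.2, -0.6]
width: 0.0006
```

Run:
```python
from h import *
c=cap('top','t6'); s=cap('scene','s6')
im=c['pixels'];cv2.imwrite('pics/t6z.png',cv2.resize(im[90:280,240:440],None,fx=4,fy=3.1,interpolation=cv2.INTER_CUBIC)[:,:,::-1])
hsv=cv2.cvtColor(im,cv2.COLOR_RGB2HSV)
sub=np.zeros(im.shape[:2],bool); sub[150:225,270:385]=1
red=((hsv[...,0]<8)|(hsv[...,0]>172))&(hsv[...,1]>150)&(hsv[...,2]>110)&sub
blue=(hsv[...,0]>105)&(hsv[...,0]<120)&(hsv[...,1]>190)&sub
for n,m in(('red',red),('blue',blue)):
    _,lab,st,_=cv2.connectedComponentsWithStats(m.astype(np.uint8)); i=1+st[1:,4].argmax()
    p=np.argwhere(lab==i)[:,::-1]; Q=np.array([ray(c,*q,.056)[:2] for q in p])
    l=cv2.fitLine(Q.astype(np.float32),cv2.DIST_L2,0,.01,.01).ravel(); d=l[:2]; s=(Q-l[2:])@d
    print(n,len(p),'ang',np.arctan2(d[1],d[0])-YAW,l[2:]+d*s.max(),l[2:]+d*s.min())
```

```text
red 82 ang 1.5640092 [0.51993908 0.06597315] [ 0.51492431 -0.0068146 ]Traceback (most recent call last):
  File "<stdin>", line 9, in <module>
ValueError: attempt to get argmax of an empty sequence
```

View pics/t6z.png

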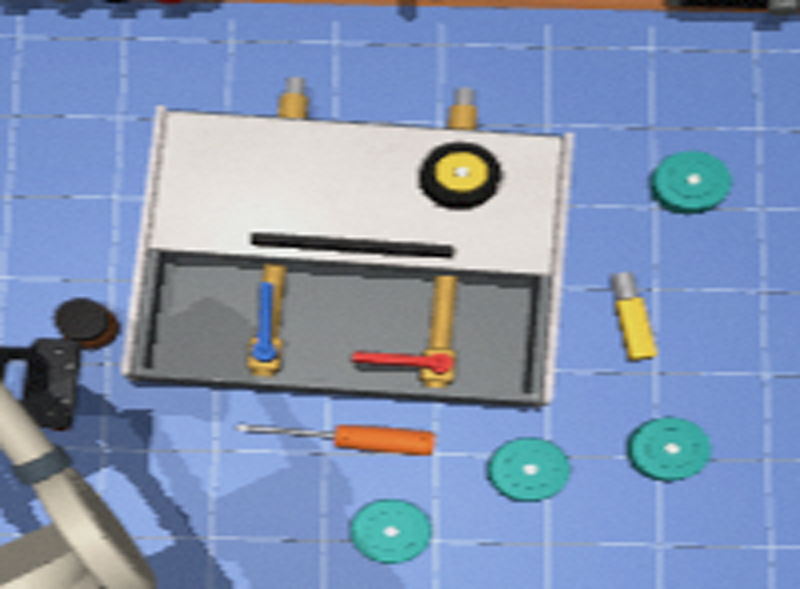

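View pics/s6.png

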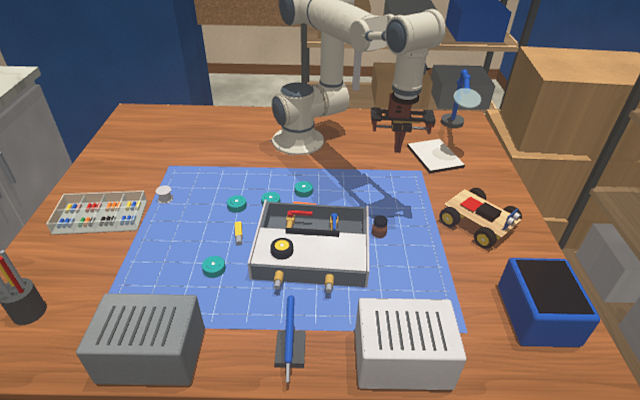

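Run:
```python
from h import *
for f in('top0','t3','t6'):
    c=dict(np.load(f'pics/{f}.npz')); g=c['pixels'].max(2)
    m=np.zeros(g.shape,np.uint8); m[150:215,298:356]=g[150:215,298:356]<60
    n,l,st,ce=cv2.connectedComponentsWithStats(m)
    for i in range(1,n):
        if st[i,2]>45 and st[i,3]<9: print(f,st[i],ray(c,*ce[i],.082)[:2]@ex)
manip.job_done(); print(manip.get_state()['clock'])
```

```text
top0 [299 207  51   7 130] 0.49360457942455876
t3 [303 166  50   7 158] 0.6224481529847922
t6 [303 166  50   7 159] 0.6224796748841243
the job is handed in; nothing more can be done
the job is handed in; nothing more can be done
```

The job is done and handed in at about 11.5 s of the 48 s allowed. I pushed the cover back by its rib to its stop, with the wheel riding along. Then I pushed the red handle round with the closed fingertips to its stop.

**Last checks:**
- **Cover:** the rib moved about 129 mm in the top view, against 130 mm full travel. It did not move after I backed off, and the force rose to about 19 N at the stop.
- **Red handle:** it measured 1.564 rad against 1.571 nominal, which is within camera accuracy. The force rose to about 27 N along the push (32 N total) with no further movement.
- **Wheel:** it still lies on the cover.
- **Bystanders and blue handle:** the pictures show them undisturbed. I judged this by eye only. My colour measurement of the blue handle failed both times: one fit was polluted by other pixels, and the last mask was empty.
- **Rib after opening:** my first measurement of it also went wrong because of a bad mask. I redid it with a tighter one before handing in.

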